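Roll-test a turned roller and ease it to a stop

TASK

Press the gate knob fully down so that the turned wooden roller rolls down the test ramp, and let it run free and untouched past the brass line. Then run along ahead of it with the open fingers, let it come up softly against them and slow it down gradually, never with a jolt, a grip or a lift, so that it comes to a standstill only shortly before the end, with its centre about a hand's breadth (80 mm) above where it would rest at the brass bead; keep it still there for two seconds. Finally let it down slowly against the bead, leave it lying there, let go, and leave the turned finial and the wood block beyond the ramp where they stand.

Things in the scene. Friction and masses are not known exactly. Their poses are not given: they have to be found in the camera images.
- ramp: Fixed wooden test ramp; place and yaw vary. Origin on the bench under its middle, z up, y uphill: the roller runs along -y (at yaw 0 to the robot's right); x across, away from the robot. Plywood deck 180 mm wide (x -90 to 90), 600 long (y 320 to -280), surface at about z = 68.8 mm + 0.035 y. Side rails stand 10 mm above it. A felt-lined trough (y -275 to -405) lies behind the lower end.
- deck_top (a point): Middle of the deck's upper edge, on its surface (ramp y = 320). The slope is set anew each time, 0.031 to 0.039 rad (pivot at y = 270; it shows in the heights of deck_top and bead). There is some rolling resistance: the free roller gains 0.07 to 0.15 m/s each second, needs 1.2 to 2 s to the line and, not stopped, comes to the bead at 0.3 to 0.4 m/s and hops over.
- roller: Loose turned wooden roller: solid cylinder, diameter 70 mm, barrel 170 long, a steel journal 20 in diameter and 10 long at each end, nominally 0.45 kg. Origin at its centre, its x along its axis, across the ramp; it turns about x as it rolls. Starts at rest against the gate, centre at ramp y = 269, z = 113 mm. Its finish is delicate: meet it at under 0.1 m/s, press under 25 N.
- gate (a joint): Gate, in m: 0 = up (a 60 mm wide, 8 mm thick steel plate at ramp y = 234 stands 20 mm above the deck and holds the roller back), 0.026 = fully down, under the deck surface, which lets the roller go (it starts to roll in the last third of the press). It moves straight down against about 4 N of friction and stays where it is left.
- gate_knob (a point): Centre of the top of the gate's round wooden push knob, 36 mm in diameter, outside the rail on the robot's side (ramp x = -130, y = 234 mm, top at z = 122 mm when up, 96 when down). Press it straight down with the shut fingertips.
- line (a point): Middle of the brass line across the deck, 4 mm wide, on the deck surface: ramp y = 30, 239 mm downhill of the roller's start. Past it the free roller runs at 0.2 to 0.28 m/s. From here on it may be touched.
- rest (a point): The roller's centre when it rests against the bead: ramp y = -252, z = about 95 mm. Stop the roller between the line and this point, its centre 40 to 120 mm uphill of this point (80 is good), not sooner, slowing it at no more than 0.5 m/s each second. In the last 30 mm before it the roller should creep (under 0.15 m/s).
- bead (a point): Middle of the top of the brass bead, a strip 3 mm high and 8 wide across the lower end of the deck, at ramp y = -269. It holds the resting roller, but not one that comes fast.
- spool: Bystander: turned wooden finial, 60 mm wide, 105 mm high, standing on the bench beyond the ramp (ramp x = 165, y = 130). Origin at its foot.
- offcut: Bystander: dark wood block 60 x 100 x 45 mm beyond the ramp (ramp x = 170, y = -70). Origin under its centre.
Things that resemble listed ones, but are neither listed nor needed, are in the scene too. There is more than one size of the roller; the job needs the larger.

How it is judged (in metres and radians):
On the way, in this order (a step that is already met when the one before it is completed fails the run):
1. the gate is pressed fully down (value of joint gate above 0.022 m), for 0.1 s.
2. the roller runs freely, untouched, past the brass line (y of roller in the frame of ramp between -0.03 and 0.03 m and linear speed of roller above 0.185 m/s and contact force between roller and the fingers below 0.3 N), for 0.1 s.
3. it is being slowed gradually (no jolt) (y of roller in the frame of ramp between -0.2 and 0.03 m and linear speed of roller between 0.08 and 0.165 m/s), for 0.1 s.
4. it stands still 40 to 122 mm above its rest at the bead (y of roller in the frame of ramp between -0.2125 and -0.13 m and linear speed of roller below 0.04 m/s), for 1.5 s.
At the end, for the whole second after the job is handed in: The roller lies at rest against the brass bead: its centre within 12 mm of the rest point, its axis across the ramp within 0.1 rad, slower than 0.02 m/s, released (distance between roller and rest below 0.012 m and linear speed of roller below 0.02 m/s and angle between the x axis of roller and the x axis of ramp, either way round below 0.1 rad); the robot touches nothing.
It fails at once if the roller is knocked, squeezed or pushed by the robot with more than 25 N (contact force between roller and the fingers above 25 N or contact force between roller and the arm above 25 N).
It fails at once if the roller comes faster than 0.15 m/s into the last 30 mm before the bead (y of roller in the frame of ramp below -0.2225 m and linear speed of roller above 0.15 m/s).
It fails at once if the roller goes over the bead, off the ramp or is lifted (y of roller in the frame of ramp below -0.272 m or z of roller in the frame of ramp below 0.08 m or z of roller in the frame of ramp above 0.13 m).
It fails at once if the roller is stopped in the first 140 mm below the line (y of roller in the frame of ramp between -0.11 and 0.025 m and linear speed of roller below 0.04 m/s).
It fails at once if the finial or the block beyond the ramp is moved by more than 30 mm (distance of any of spool, offcut from where it was at the start of the episode above 0.03 m).
It also fails if it takes over 42 s, if anything falls off the work surface, if the arm or the gripper's body presses on something with over 40 N, if the wrist force passes 120 N, or if a joint passes its speed limit or range.

ROBOT

A 6-joint arm with a two-finger parallel gripper is mounted at the origin on the work surface. World frame = base frame: x ahead of the robot, y to its left, z up, the work surface at z = 0. Lengths are in mm, angles in rad, forces in N, time in s.
With the tool pointing down it reaches from about 300 to 875 mm from the base axis. Payload 6.4 kg.
Tool frame: the origin (TCP) lies midway between the tips of the shut fingers; the grasp point (between the pads) lies r.grasp_offset behind it (r.grasp_offset is the distance from the TCP to the grasp point, in mm); z points along the fingers, y is the line along which they close (so a half turn about z gives the same grasp; the last joint's range is limited). The gripper opens to 85 mm and grips with 20 to 120 N. Pads are 22 mm wide; open, the fingers measure 114 mm over their backs; the gripper's body (76 mm by 85 mm) begins 54 mm behind the grasp point. The pads swing forward as they close: fully open they stand 13 mm farther back than shut.
Start: joints at [-1.445, 0.181, 1.607, -0, 1.354, -0.206], TCP at [187.32, -543.647, 231.288] pointing down, gripper open.
Joint ranges: [-2.99, 2.99], [-0.89, 2.07], [0.3, 2.58], [-1.14, 4.28], [0, 2.63], [-3.12, 3.12]. Speed limits (rad/s): [2.57, 2.57, 3.01, 3.14, 3.14, 3.14].

INTERFACE

Orientations are given as a 3x3 rotation matrix whose columns are the frame's x, y, z axes.
In Python, from rig import state, cams, r gives the robot as it stands.
- The arm moves only by the tool send_rows, never from a script. Its argument "targets" is one flat list of numbers, 7 for each row, row after row: the shift along the tool's x, y, z normalised to -1 to 1, where 1 is 400 mm, then the turn, a rotation vector about the tool's x, y, z normalised to -1 to 1, where 1 is 2 rad, then the opening, from -1 (shut) to 1 (fully open). A call has 1 to 5 rows; each row is the pose to reach, as a shift and turn from the pose commanded when the call began, along the tool's axes at that moment; what a row does not reach only later rows make up. A row lasts 1/10 s, in which the tool goes at most 50 mm and 8.59 degrees, less where a joint would pass 70% of its speed; a pose out of reach is approached as far as the arm can. A call with a number of a shift or a turn outside -1 to 1 is refused whole. A call with a gripper value outside its range is refused whole. The fingers move at their own pace and stop on an object; "squeeze" is the grip in N (left out, the last holds). Time passes only in rows, so rows that repeat a pose let the fingers close. It gives the time, the measured TCP pose, the force, the opening and the grip force at its end, in the units of the state.
- state(): the state, without advancing time (a new reading comes with each control period).
- cams.snapshot(name): name is "scene" or "top"; returns the picture (400x640x3 uint8, blue, green, red); there is no depth.
- cams.camera_params(name): a dict with "fov_y" (degrees; the focal length in pixels is half the picture's height over the tangent of half this angle, whatever the lens; pixels are square), "cx", "cy" (the principal point, pixels), "k1" (the pictures are not rectified: a ray, as slopes to the right and down, at radius r is drawn at 1 + k1 r^2 times it, then the intrinsics apply), "T" (4x4, takes a point from camera to world coordinates). Camera axes: x right, y down, z forward; pixel columns grow to the right and rows downward; lengths in mm; the calibration is good to about 2 mm. A picture is of the moment at which its call begins. camera_params takes no time and is no camera call.
- r.sign_off(): hands the job in; it is judged then, once.
The state is a dict: "time": time; "joint_pos": joint angles; "joint_velocities": joint speeds; "joint_torque": joint torques, N m; "position": TCP position; "eef_rot": TCP orientation; "force": force on the tool from outside, world axes, zero at the start; "wrist_torque": the same for the moment, N m; "finger_gap": finger opening in mm; "gripper_force": force on a finger pad.
Only numpy, scipy, OpenCV 4.12 (cv2) and the standard library are available. Lean on these libraries where they do the work, as an engineer would, in place of code of your own. Each camera call takes 0.05 s, during which the arm holds its last target. There are 200 camera calls.

## Working session

There is one attempt and no reset: what is moved stays moved. The work goes in short steps, Python scripts to look and compute and a tool call to move; the robot and the scene stay as the last step left them, time stands still between calls to the robot, and variables do not carry over. Pictures are saved under pics/ and viewed, at most 10 in all, crops included, and the job is handed in when it is done.

Besides the shell and the picture viewer there is one more tool, called as name(argument=value, ...), one argument or row to a line, values as JSON. send_rows: Moves the arm, as the interface text tells. Its arguments: {"type":"object","properties":{"targets":{"type":"array"},"squeeze":{"type":"number"}},"required":["targets"]}

```bash
ls; mkdir -p pics
python3 - <<'E'
from rig import state,cams,r
import cv2
s=state();print(s['time'],s['position'],s['eef_rot'],s['finger_gap'],r.grasp_offset)
for n in('scene','top'):
    cv2.imwrite(f'pics/{n}0.png',cams.snapshot(n));print(n,cams.camera_params(n))
E
```

```text
pics
0.0 [ 187.26115401 -543.06720207  230.38008852] [[ 9.45464134e-01  3.25726168e-01 -1.87568982e-04]
 [ 3.25725981e-01 -9.45462579e-01  1.75957687e-03]
 [ 3.95800778e-04 -1.72471292e-03 -9.99998434e-01]] 85.46053022482005 18.700000000000003
scene {'fov_y': 56.057215352554714, 'cx': 327.72850309811434, 'cy': 203.36184767862431, 'k1': -0.05896326426355516, 'T': array([[-8.53201649e-01,  4.46415067e-01, -2.69741606e-01,
         8.61213367e+02],
       [ 5.21530709e-01,  7.22978665e-01, -4.53108783e-01,
         4.81888615e+02],
       [-7.25716145e-03, -5.27271692e-01, -8.49665756e-01,
         8.92129423e+02],
       [ 0.00000000e+00,  0.00000000e+00,  0.00000000e+00,
         1.00000000e+00]])}
top {'fov_y': 46.29448496089006, 'cx': 311.37429952453436, 'cy': 198.05349326799686, 'k1': 0.015315475400328335, 'T': array([[-2.01798471e-03, -9.78118522e-01,  2.08038661e-01,
         4.01317081e+02],
       [-9.99993440e-01,  1.34806163e-03, -3.36191085e-03,
         7.57112889e+01],
       [ 3.00789834e-03, -2.08044080e-01, -9.78114826e-01,
         1.04845568e+03],
       [ 0.00000000e+00,  0.00000000e+00,  0.00000000e+00,
         1.00000000e+00]])}
```

View pics/scene0.png

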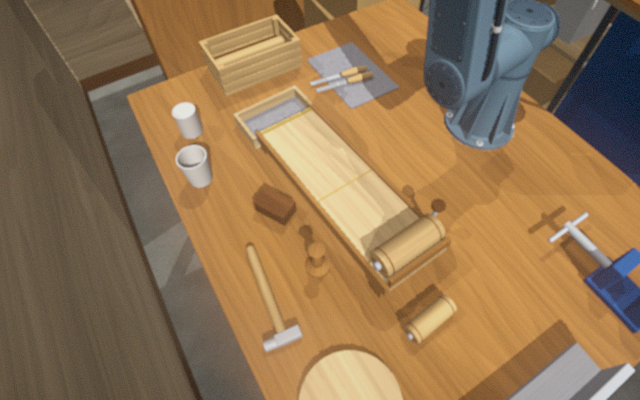

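View pics/top0.png

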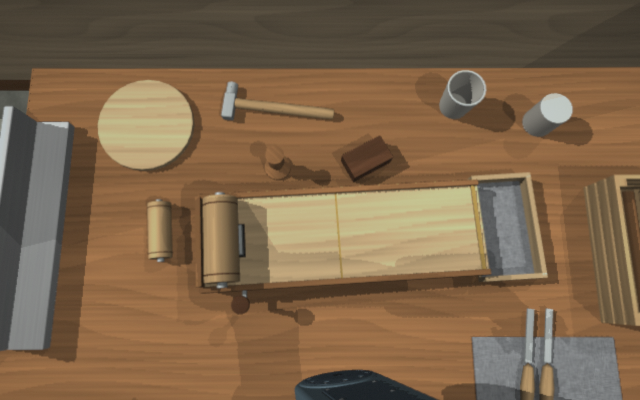

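The two views show the large roller at the gate (top view, about (221,240)). The dark knob is at (240,304) in the top view and (438,206) in the scene view. The line runs from (336,193) to (342,277) in the top view, and the bead is at about (481,228). I'll enlarge them to get exact corners.

Run:
```python
import cv2
a=cv2.imread('pics/top0.png')[170:320,190:550];b=cv2.imread('pics/scene0.png')[90:290,250:450]
cv2.imwrite('pics/topc.png',cv2.resize(a,None,fx=2.2,fy=2.2,interpolation=cv2.INTER_CUBIC))
cv2.imwrite('pics/scenec.png',cv2.resize(b,None,fx=3,fy=3,interpolation=cv2.INTER_CUBIC))
```

```text
(no output)
```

View pics/topc.png

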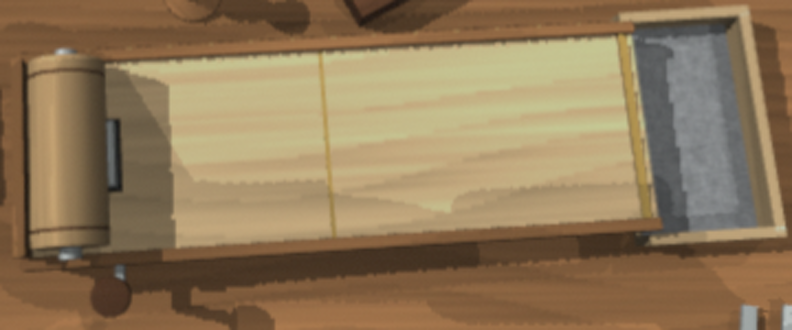

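View pics/scenec.png

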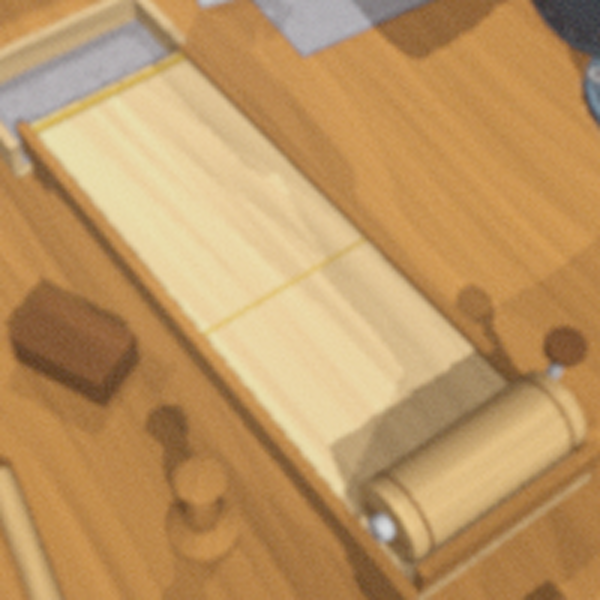

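```bash
cat > geo.py <<'E'
import numpy as np
from rig import cams
def ray(n,uv):
    p=cams.camera_params(n);f=200/np.tan(np.radians(p['fov_y']/2))
    d=(np.array(uv,float)-[p['cx'],p['cy']])/f; u=d.copy()
    for _ in range(20): u=d/(1+p['k1']*(u@u))
    v=p['T'][:3,:3]@np.r_[u,1]; return p['T'][:3,3],v/np.linalg.norm(v)
def tri(a,b):
    (o1,d1),(o2,d2)=ray('top',a),ray('scene',b)
    s=np.linalg.lstsq(np.c_[d1,-d2],o2-o1,rcond=None)[0]
    p,q=o1+s[0]*d1,o2+s[1]*d2; return (p+q)/2,np.linalg.norm(p-q)
T=lambda c:(np.array(c)+.5)/2.2-.5+[190,170]
S=lambda c:(np.array(c)+.5)/3-.5+[250,90]
def onz(n,uv,z):
    o,d=ray(n,uv); return o+d*(z-o[2])/d[2]
E
python3 - <<'E'
from geo import *
np.set_printoptions(precision=2,suppress=True)
pts={}
for k,a,b in [('lf',(320,53),(205,331)),('ln',(334,235),(367,240)),('bf',(626,36),(35,128)),('bn',(647,217),(187,57)),('knob',(111,295),(567,344)),('jf',(64,51),(383,527))]:
    p,e=tri(T(a),S(b));pts[k]=p;print(k,p,e)
    
for n,C,sel in(('top',T,0),('scene',S,1)):
    P={}
    for k,z,c in [('lf',69.8,((320,53),(205,331))),('ln',69.8,((334,235),(367,240))),('bf',62.5,((626,36),(35,128))),('bn',62.5,((647,217),(187,57))),('knob',122,((111,295),(567,344)))]:
        P[k]=onz(n,C(c[sel]),z)
    for a,b in(('lf','ln'),('bf','bn')): v=P[a]-P[b];print(n,a,'yaw',np.arctan2(v[1],v[0]),'len',np.hypot(*v[:2]),(P[a]+P[b])/2)
    print(P['knob'])
    u=(P['lf']+P['ln']-P['bf']-P['bn'])/2;print('up',u,np.hypot(*u[:2]),np.arctan2(-u[0],u[1]))
E
```

```text
lf [617.52  22.05  72.26] 1.7007823946025336
ln [442.1   12.17  69.09] 4.907666078736019
bf [ 636.29 -280.04   59.3 ] 3.879326047533004
bn [ 459.01 -286.24   58.99] 5.229177073854643
knob [389.   211.97 118.36] 2.9967281901474023
jf [608.31 262.31 119.66] 4.575732649650732
top lf yaw 0.062285372808135196 len 175.30273750070478 [531.2   15.85  69.8 ]
top bf yaw 0.037488536536640214 len 176.510232399834 [ 548.82 -283.68   62.5 ]
[389.99 210.27 122.  ]
up [-17.62 299.53   7.3 ] 300.0438397104756 0.05876127160868721
scene lf yaw 0.03913503317009609 len 175.46930508695286 [528.59  17.93  69.8 ]
scene bf yaw 0.03023353553204565 len 176.83317382891556 [ 547.67 -277.89   62.5 ]
[390.18 214.32 122.  ]
up [-19.09 295.82   7.3 ] 296.43647258383135 0.06442645696054282
```

```bash
cat >> geo.py <<'E'
import cv2
YAW=.058;O=np.array([532,-13.]);SL=.036
U=np.array([np.cos(YAW),np.sin(YAW)]);V=np.array([-np.sin(YAW),np.cos(YAW)])
deck=lambda y:78.25+(y-270)*SL
def R2W(x,y,z): return np.r_[O+x*U+y*V,z]
def W2R(p): d=np.array(p[:2])-O; return np.r_[d@U,d@V,p[2]]
def proj(n,P):
    p=cams.camera_params(n);f=200/np.tan(np.radians(p['fov_y']/2))
    c=np.linalg.inv(p['T'])@np.r_[P,1];u=c[:2]/c[2];u=u*(1+p['k1']*(u@u));return u*f+[p['cx'],p['cy']]
def roller(n,img,ys=np.arange(290,-290,-1.)):
    "saturation profile along the far journal's track -> ramp y of the journal"
    sat=cv2.GaussianBlur(cv2.cvtColor(img,cv2.COLOR_BGR2HSV)[...,1],(3,3),0).astype(np.float32)
    out={}
    for x in(90.,-90.):
        uv=np.array([proj(n,R2W(x,y,deck(y)+35)) for y in ys],np.float32)
        s=cv2.remap(sat,uv[:,0],uv[:,1],cv2.INTER_LINEAR).ravel()
        i=s.argmin();w=np.clip(s[i]+40-s,0,None)*(abs(ys-ys[i])<15)
        out[x]=(round(float((w*ys).sum()/w.sum()),1),round(float(s[i])))
    return out
def moveto(s,P,yaw_x,rows=None):
    "shift (tool axes, /400) and turn (/2) to reach P with tool down and tool x at world angle yaw_x"
    R=np.array(s['eef_rot']);sh=R.T@(np.array(P)-s['position'])/400
    c,q=np.cos(yaw_x),np.sin(yaw_x);G=np.array([[c,q,0],[q,-c,0],[0,0,-1.]])
    return sh.round(4),(cv2.Rodrigues(R.T@G)[0].ravel()/2).round(4)
E
python3 - <<'E'
from geo import *
from rig import state
for n in('top','scene'): print(n,roller(n,cv2.imread(f'pics/{n}0.png')))
s=state();print(s['joint_pos'])
print(moveto(s,R2W(-130,234,150),YAW+np.pi/2))
E
```

```text
top {90.0: (-280.9, 49), -90.0: (-281.0, 7)}
scene {90.0: (270.8, 2), -90.0: (283.4, 107)}
[-1.44529637e+00  1.81454754e-01  1.60790719e+00 -1.82826084e-05
  1.35380950e+00 -2.06272729e-01]
(array([ 1.0918, -1.6231,  0.2041]), array([-6.000e-04, -6.000e-04, -6.485e-01]))
```

send_rows(
  targets=[0.1,-0.045,0,0,0,-0.07,-1,0.2,-0.09,0,0,0,-0.14,-1,0.3,-0.135,0,0,0,-0.21,-1,0.4,-0.18,0,0,0,-0.28,-1,0.5,-0.225,0,0,0,-0.35,-1],
)

```text
time: 0.6
position: [348.0, -391.8, 230.9]
eef_rot: [[0.509, 0.861, -0.0], [0.861, -0.509, 0.001], [0.0, -0.0, -1.0]]
force: [0.8, -0.1, 0.2]
finger_gap: 12.3
gripper_force: 0.0
```

Run:
```python
from geo import *
from rig import state
s=state();print(s['time'],s['position'],s['joint_pos'])
print(moveto(s,(450,-180,200),YAW+np.pi/2))
```

```text
0.6 [ 347.9679127  -391.81704435  230.94128998] [-1.07139164e+00  6.72274075e-02  1.73403838e+00  8.84590942e-05
  1.34093989e+00 -5.37812226e-01]
(array([ 0.5856, -0.0497,  0.0776]), array([-2.000e-04, -3.000e-04, -2.958e-01]))
```

send_rows(
  targets=[0.117,-0.01,0.015,0,0,-0.06,-1,0.234,-0.02,0.03,0,0,-0.12,-1,0.351,-0.03,0.045,0,0,-0.18,-1,0.468,-0.04,0.06,0,0,-0.24,-1,0.585,-0.05,0.075,0,0,-0.296,-1],
)

```text
time: 1.1
position: [450.4, -180.4, 200.9]
eef_rot: [[-0.058, 0.998, -0.0], [0.998, 0.058, 0.0], [0.0, -0.0, -1.0]]
force: [1.0, -0.3, 1.5]
finger_gap: -0.2
gripper_force: 0.0
```

Run:
```python
from geo import *
from rig import state
s=state();print(s['time'],s['position'],s['joint_pos'])
print(moveto(s,R2W(-130,30,190),YAW+np.pi/2))
```

```text
1.1 [ 450.35141127 -180.38927048  200.89984312] [-6.26285075e-01  7.84044306e-03  1.85879997e+00  4.98488974e-05
  1.27509012e+00 -6.83884335e-01]
(array([ 0.4809, -0.0972,  0.0273]), array([-0.    , -0.0001, -0.0002]))
```

send_rows(
  targets=[0.11,-0.02,0.02,0,0,0,-1,0.22,-0.04,0.04,0,0,0,-1,0.33,-0.06,0.06,0,0,0,-1,0.44,-0.08,0.08,0,0,0,-1,0.55,-0.0975,0.1,0,0,0,-1],
)

```text
time: 1.6
position: [398.4, 36.9, 160.8]
eef_rot: [[-0.053, 0.999, -0.0], [0.999, 0.053, 0.0], [0.0, -0.0, -1.0]]
force: [0.1, -0.7, -0.3]
finger_gap: -0.2
gripper_force: 0.0
```

send_rows(
  targets=[0.11,0,0.01,0,0,0,-1,0.22,0,0.02,0,0,0,-1,0.33,0,0.03,0,0,0,-1,0.44,0,0.04,0,0,0,-1,0.44,0,0.05,0,0,0,-1],
)

```text
time: 2.1
position: [388.9, 215.4, 141.0]
eef_rot: [[-0.059, 0.998, -0.0], [0.998, 0.059, 0.001], [0.001, -0.0, -1.0]]
force: [-0.7, -1.4, -0.4]
finger_gap: -0.0
gripper_force: 0.0
```

Run:
```python
from geo import *
from rig import state,cams
s=state();print(s['time'],s['position'],W2R(s['position']),s['force'],s['joint_pos'])
im=cams.snapshot('top');P=np.hstack([cv2.resize(im[230:330,190:290],(390,390)),cv2.resize(cams.snapshot('scene')[160:260,380:480],(390,390))])
cv2.imwrite('pics/kn.png',P)
```

```text
2.1 [388.88462124 215.38192994 141.04311505] [-129.63599966  236.29393804  141.04311505] [-0.71682535 -1.38535014 -0.39437141] [ 2.36493203e-01 -8.91935390e-03  2.00842743e+00  1.63164713e-03
  1.14197518e+00  1.76870308e-01]
```

View pics/kn.png

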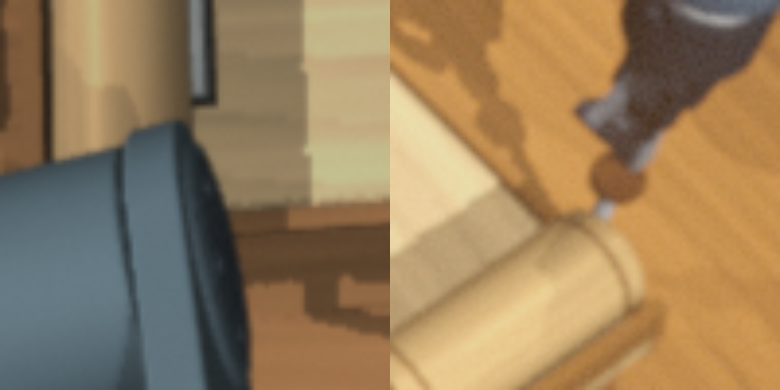

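The picture shows the shut fingertips just above the knob. I'll go down to find contact.

send_rows(
  targets=[-0.002,0,0.01,0,0,0,-1,-0.004,0,0.02,0,0,0,-1,-0.005,0,0.03,0,0,0,-1,-0.005,0,0.04,0,0,0,-1,-0.005,0,0.05,0,0,0,-1],
)

```text
time: 2.7
position: [390.5, 208.5, 121.1]
eef_rot: [[-0.052, 0.999, 0.0], [0.999, 0.052, -0.0], [-0.0, 0.0, -1.0]]
force: [-0.7, -2.8, 3.9]
finger_gap: -0.1
gripper_force: 2.1
```

send_rows(
  targets=[0,0,0.005,0,0,0,-1,0,0,0.01,0,0,0,-1],
)

```text
time: 2.9
position: [390.5, 208.7, 117.4]
eef_rot: [[-0.053, 0.999, 0.0], [0.999, 0.053, -0.001], [-0.001, 0.0, -1.0]]
force: [-1.0, -2.6, 4.7]
finger_gap: -0.0
gripper_force: 2.1
```

send_rows(
  targets=[0,0,0.005,0,0,0,-1,0,0,0.01,0,0,0,-1],
)

```text
time: 3.1
position: [390.5, 209.0, 113.4]
eef_rot: [[-0.053, 0.999, 0.001], [0.999, 0.053, -0.0], [-0.0, 0.001, -1.0]]
force: [-0.6, -2.5, 3.9]
finger_gap: -0.0
gripper_force: 2.1
```

send_rows(
  targets=[0,0,0.025,0,0,0,-1,0,0,0.045,0,0,0,-1,0,0,0.047,0,0,0,-1],
)

```text
time: 3.4
position: [391.1, 209.4, 95.8]
eef_rot: [[-0.053, 0.999, 0.001], [0.999, 0.053, 0.0], [0.0, 0.001, -1.0]]
force: [-6.7, -4.0, 25.7]
finger_gap: 0.2
gripper_force: 12.5
```

send_rows(
  targets=[-0.04,0.01,-0.05,0,0,0,-1,-0.155,0.04,-0.06,0,0,0,0,-0.27,0.09,-0.06,0,0,0,1,-0.38,0.14,-0.06,0,0,0,1,-0.49,0.19,-0.06,0,0,0,1],
)

```text
time: 3.9
position: [476.8, 16.1, 118.0]
eef_rot: [[-0.053, 0.999, 0.0], [0.999, 0.053, 0.001], [0.001, 0.0, -1.0]]
force: [1.1, 0.7, -0.2]
finger_gap: 58.0
gripper_force: 0.0
```

```bash
cat > look.py <<'E'
from geo import *
from rig import state,cams
import sys
lo,hi=float(sys.argv[1]),float(sys.argv[2])
ys=np.arange(hi,lo,-1.)
for n in sys.argv[3:]:
    t=state()['time'];im=cams.snapshot(n);print(t,n,roller(n,im,ys))
    cv2.imwrite(f'pics/{n}_{t:.2f}.png',im)
s=state();print(s['time'],'tcp ramp',W2R(s['position']).round(1),s['force'].round(1),round(s['finger_gap'],1),(s['eef_rot'].T@np.r_[V,0]).round(3))
E
python3 look.py -200 290 scene
```

```text
3.9 scene {90.0: (198.6, 2), -90.0: (254.2, 25)}
3.95 tcp ramp [-49.6  25.8 119. ] [ 1.7 -7.   1.5] 65.1 [ 1.    -0.008 -0.003]
```

send_rows(
  targets=[-0.1,0.04,0.02,0,0,0,1,-0.2,0.09,0.05,0,0,0,1,-0.3,0.13,0.085,0,0,0,1,-0.36,0.13,0.105,0,0,0,1],
)

```text
time: 4.35
position: [537.3, -125.8, 75.0]
eef_rot: [[-0.051, 0.999, 0.001], [0.999, 0.051, 0.0], [0.0, 0.001, -1.0]]
force: [0.3, 0.9, -0.6]
finger_gap: 85.2
gripper_force: 0.0
```

```bash
python3 look.py -200 220 scene top
```

```text
4.35 scene {90.0: (117.7, 1), -90.0: (-192.5, 54)}
4.4 top {90.0: (-129.7, 50), -90.0: (103.9, 9)}
4.45 tcp ramp [  -3.1 -112.7   74.3] [0.6 0.5 0.3] 85.1 [ 1.    -0.009  0.001]
```

send_rows(
  targets=[0,0,0,0,0,0,1,0,0,0,0,0,0,1],
)

```text
time: 4.65
position: [535.7, -122.3, 76.3]
eef_rot: [[-0.054, 0.999, -0.0], [0.999, 0.054, 0.001], [0.001, -0.0, -1.0]]
force: [0.2, 0.1, 0.8]
finger_gap: 85.4
gripper_force: 0.0
```

```bash
python3 look.py -100 120 scene scene
```

```text
4.65 scene {90.0: (47.1, 1), -90.0: (52.4, 100)}
4.7 scene {90.0: (34.2, 1), -90.0: (35.4, 98)}
4.75 tcp ramp [  -2.3 -109.4   76.8] [ 0.6 -0.4  0.3] 85.2 [ 1.    -0.003  0.   ]
```

send_rows(
  targets=[0.025,0.005,0,0,0,0,1],
)

```text
time: 4.85
position: [537.8, -113.1, 77.0]
eef_rot: [[-0.053, 0.999, 0.001], [0.999, 0.053, -0.001], [-0.001, 0.001, -1.0]]
force: [-0.2, 0.3, 0.2]
finger_gap: 85.4
gripper_force: 0.0
```

```bash
python3 look.py -100 60 scene
python3 - <<'E'
import cv2
a=cv2.imread('pics/scene_4.85.png')[90:290,230:450];cv2.imwrite('pics/m.png',cv2.resize(a,None,fx=2.7,fy=2.7))
E
```

```text
4.85 scene {90.0: (-6.6, 1), -90.0: (0.7, 102)}
4.9 tcp ramp [  0.  -98.4  76.8] [-0.2  1.4 -0.3] 85.6 [ 1.    -0.004  0.001]
```

View pics/m.png

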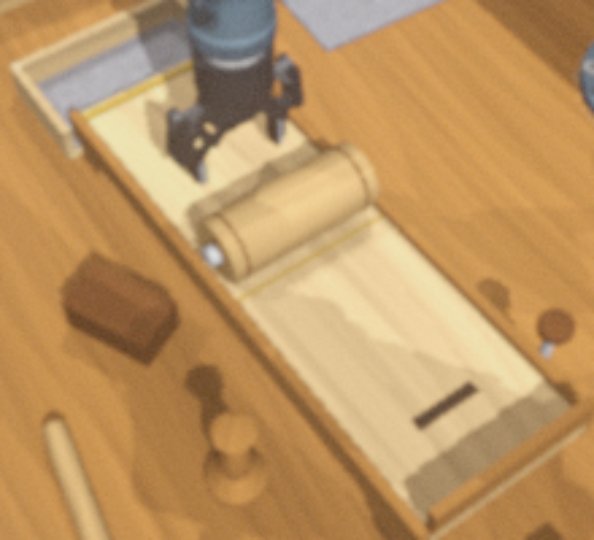

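send_rows(
  targets=[-0.025,0,0,0,0,0,1,-0.085,0,0.002,0,0,0,1,-0.1425,0,0.004,0,0,0,1,-0.1925,0,0.006,0,0,0,1,-0.234,0,0.008,0,0,0,1],
)

```text
time: 5.4
position: [542.6, -208.8, 73.4]
eef_rot: [[-0.052, 0.999, 0.0], [0.999, 0.052, -0.0], [-0.0, 0.0, -1.0]]
force: [-0.3, -0.8, -0.5]
finger_gap: 85.6
gripper_force: 0.0
```

send_rows(
  targets=[-0.0325,0,0.001,0,0,0,1,-0.056,0,0.002,0,0,0,1,-0.071,0,0.003,0,0,0,1,-0.077,0,0.003,0,0,0,1,-0.078,0,0.003,0,0,0,1],
)

```text
time: 5.9
position: [544.1, -238.0, 72.0]
eef_rot: [[-0.053, 0.999, -0.0], [0.999, 0.053, 0.0], [0.0, -0.0, -1.0]]
force: [-0.9, 0.1, -0.3]
finger_gap: 85.4
gripper_force: 0.0
```

```bash
python3 look.py -250 0 scene scene
python3 - <<'E'
import cv2
a=cv2.imread('pics/scene_5.90.png')[90:290,230:450];cv2.imwrite('pics/m2.png',cv2.resize(a,None,fx=2.7,fy=2.7))
E
```

```text
5.9 scene {90.0: (-179.5, 2), -90.0: (-174.6, 101)}
5.95 scene {90.0: (-179.6, 1), -90.0: (-175.5, 101)}
6.0 tcp ramp [  -0.9 -225.2   72.1] [-0.1 -1.3  1.1] 85.2 [ 1.    -0.005  0.   ]
```

View pics/m2.png

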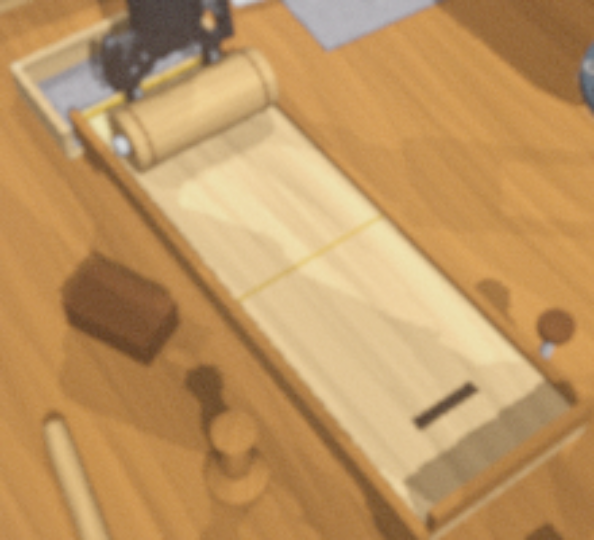

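The roller stands still against both fingers at ramp y of about -180. I'll hold it there for more than 2 s.

send_rows(
  targets=[0,0,0,0,0,0,1,0,0,0,0,0,0,1,0,0,0,0,0,0,1,0,0,0,0,0,0,1,0,0,0,0,0,0,1],
)

```text
time: 6.5
position: [544.1, -238.1, 72.1]
eef_rot: [[-0.053, 0.999, -0.0], [0.999, 0.053, 0.0], [0.0, -0.0, -1.0]]
force: [0.8, -0.8, -0.8]
finger_gap: 85.4
gripper_force: 0.0
```

send_rows(
  targets=[0,0,0,0,0,0,1,0,0,0,0,0,0,1,0,0,0,0,0,0,1,0,0,0,0,0,0,1,0,0,0,0,0,0,1],
)

```text
time: 7.0
position: [544.1, -238.2, 72.1]
eef_rot: [[-0.053, 0.999, -0.0], [0.999, 0.053, 0.0], [0.0, -0.0, -1.0]]
force: [-0.7, 0.3, 0.3]
finger_gap: 85.2
gripper_force: 0.0
```

send_rows(
  targets=[0,0,0,0,0,0,1,0,0,0,0,0,0,1,0,0,0,0,0,0,1,0,0,0,0,0,0,1,0,0,0,0,0,0,1],
)

```text
time: 7.5
position: [544.1, -238.2, 72.1]
eef_rot: [[-0.053, 0.999, -0.0], [0.999, 0.053, 0.0], [0.0, -0.0, -1.0]]
force: [0.5, -0.1, 0.3]
finger_gap: 85.5
gripper_force: 0.1
```

send_rows(
  targets=[0,0,0,0,0,0,1,0,0,0,0,0,0,1,0,0,0,0,0,0,1,0,0,0,0,0,0,1,0,0,0,0,0,0,1],
)

```text
time: 8.0
position: [544.1, -238.2, 72.1]
eef_rot: [[-0.053, 0.999, -0.0], [0.999, 0.053, 0.0], [0.0, -0.0, -1.0]]
force: [-0.2, 0.1, -0.1]
finger_gap: 85.4
gripper_force: 0.1
```

```bash
python3 look.py -250 0 scene
```

```text
8.0 scene {90.0: (-179.6, 2), -90.0: (-178.3, 101)}
8.05 tcp ramp [  -1.  -225.6   72.1] [ 0.7 -1.   0.5] 85.3 [ 1.    -0.005  0.   ]
```

send_rows(
  targets=[-0.006,0,0,0,0,0,1,-0.015,0,0.001,0,0,0,1,-0.025,0,0.001,0,0,0,1,-0.035,0,0.001,0,0,0,1,-0.045,0,0.002,0,0,0,1],
)

```text
time: 8.55
position: [545.2, -256.8, 71.3]
eef_rot: [[-0.053, 0.999, 0.0], [0.999, 0.053, -0.0], [-0.0, 0.0, -1.0]]
force: [0.6, -0.7, -0.5]
finger_gap: 85.1
gripper_force: 0.0
```

send_rows(
  targets=[-0.01,0,0,0,0,0,1,-0.02,0,0.001,0,0,0,1,-0.03,0,0.001,0,0,0,1,-0.04,0,0.001,0,0,0,1,-0.05,0,0.002,0,0,0,1],
)

```text
time: 9.05
position: [546.2, -276.5, 70.5]
eef_rot: [[-0.053, 0.999, 0.0], [0.999, 0.053, -0.0], [-0.0, 0.0, -1.0]]
force: [0.7, 0.4, -0.6]
finger_gap: 85.5
gripper_force: 0.0
```

send_rows(
  targets=[-0.009,0,0,0,0,0,1,-0.018,0,0.001,0,0,0,1,-0.027,0,0.001,0,0,0,1,-0.036,0,0.001,0,0,0,1,-0.045,0,0.002,0,0,0,1],
)

```text
time: 9.55
position: [547.1, -294.4, 69.7]
eef_rot: [[-0.053, 0.999, 0.0], [0.999, 0.053, 0.0], [0.0, 0.0, -1.0]]
force: [-0.3, -0.5, 0.1]
finger_gap: 85.7
gripper_force: 0.0
```

```bash
python3 look.py -280 0 scene
```

```text
9.55 scene {90.0: (-236.3, 2), -90.0: (-231.7, 99)}
9.6 tcp ramp [  -1.2 -282.5   69.7] [ 0.4 -0.8 -0.2] 85.2 [ 1.    -0.005 -0.   ]
```

send_rows(
  targets=[-0.005,0,0,0,0,0,1,-0.01,0,0,0,0,0,1,-0.015,0,0,0,0,0,1,-0.02,0,0,0,0,0,1,-0.025,0,0,0,0,0,1],
)

```text
time: 10.1
position: [547.6, -304.2, 69.7]
eef_rot: [[-0.053, 0.999, -0.0], [0.999, 0.053, -0.0], [-0.0, -0.0, -1.0]]
force: [0.6, 0.9, 0.1]
finger_gap: 85.6
gripper_force: 0.0
```

send_rows(
  targets=[-0.005,0,0,0,0,0,1,-0.01,0,0,0,0,0,1,-0.015,0,0,0,0,0,1,-0.02,0,0,0,0,0,1,-0.025,0,0,0,0,0,1],
)

```text
time: 10.6
position: [548.2, -314.3, 69.7]
eef_rot: [[-0.053, 0.999, -0.0], [0.999, 0.053, 0.0], [0.0, -0.0, -1.0]]
force: [-0.6, 0.4, -0.0]
finger_gap: 84.7
gripper_force: 0.0
```

```bash
python3 look.py -285 0 scene scene
```

```text
10.6 scene {90.0: (-252.6, 2), -90.0: (-247.4, 100)}
10.65 scene {90.0: (-252.6, 1), -90.0: (-247.5, 100)}
10.7 tcp ramp [  -1.3 -301.8   69.7] [ 0.1 -0.2 -0.4] 85.5 [ 1.    -0.005 -0.   ]
```

The roller stopped at -252.6 while the fingers went on about 3 mm, so it is lying against the bead. Now I'll withdraw.

send_rows(
  targets=[-0.01,0,0,0,0,0,1,-0.025,0,0,0,0,0,1,-0.04,0,-0.01,0,0,0,1,-0.05,0,-0.04,0,0,0,1,-0.055,0,-0.09,0,0,0,1],
)

```text
time: 11.2
position: [548.6, -336.3, 105.5]
eef_rot: [[-0.052, 0.999, -0.002], [0.999, 0.052, 0.001], [0.002, -0.002, -1.0]]
force: [-0.5, 0.0, 0.1]
finger_gap: 85.6
gripper_force: 0.0
```

send_rows(
  targets=[0,0,-0.06,0,0,0,1,0,0,-0.14,0,0,0,1,0,0,-0.22,0,0,0,1,0,0,-0.28,0,0,0,1,0,0,-0.28,0,0,0,1],
)

```text
time: 11.7
position: [551.4, -338.2, 224.0]
eef_rot: [[-0.053, 0.999, 0.007], [0.999, 0.053, -0.006], [-0.007, 0.007, -1.0]]
force: [1.1, -0.1, 1.7]
finger_gap: 85.4
gripper_force: 0.0
```

```bash
python3 look.py -285 0 scene
python3 - <<'E'
import cv2,glob
f=sorted(glob.glob('pics/scene_11*'))[-1]
cv2.imwrite('pics/fin.png',cv2.imread(f))
E
```

```text
11.7 scene {90.0: (-252.6, 2), -90.0: (-247.5, 100)}
11.75 tcp ramp [  -0.4 -324.9  221.2] [-0.1 -0.2 -0.4] 85.0 [ 1.    -0.005 -0.004]
```

View pics/fin.png

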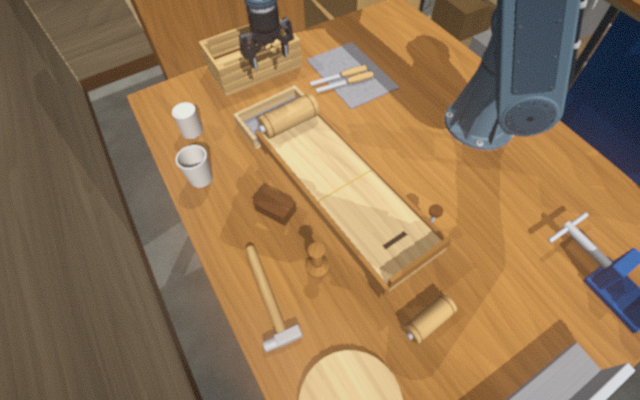

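The roller lies squarely at the bead, at about (288,115). The gripper is clear above it, and the finial and block haven't moved.

```bash
python3 -c "
from rig import r
print(r.sign_off())"
```

```text
the job is handed in; nothing more can be done
None
```

The job is handed in: the roller ran free past the line, was slowed to a standstill about 73 mm above its rest point, held over 2 s, then let down and left at the bead, with the finial and block unmoved; no verdict was returned.

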